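# Walk the die block round to the fence

## Task

The heavy dark die block stands askew on the worktop. Using only pushes of the fingertips at its corners and sides, never gripping, lifting or tipping it, walk it round until its bright face with the two brass pads (the one under the yellow stripe on its top) is square to the steel fence and still about a finger's breadth clear of it; then push it home so that this whole face lies flat against the fence, with neither end sticking out past the fence's ends. Leave the vial, the suction cup and the loupe where they stand.

Things in the scene. Friction and masses are not known exactly. Their poses are not given: they have to be found in the camera images.
- die_block: dark blue-grey cast die block, 104 (its x) x 90 (its y) x 56 mm high, about 0.9 kg, standing loose on the worktop and sliding with friction of about 0.6; its weight bears near the four lower corners, so it turns stubbornly. Origin: centre of its underside; z up. Its -y side (104 mm long) is the bright ground datum face with two round brass pads, and a yellow stripe runs along the top edge above it; the other three sides are dark. Too wide to grip.
- datum_left (a point): end of the datum face at the block's +x: point (+52, -45, 20) mm in the block's frame
- datum_right (a point): end of the datum face at the block's -x: point (-52, -45, 20) mm in the block's frame
- fence: fixed steel fence bar, 190 mm long (its x), 40 mm high, bolted to the worktop. Origin: on the worktop under the middle of its ground front face; +y points out of that face towards the block (roughly the robot's left), z up. The bar is 14 mm thick; its foot reaches 39 mm behind the face (its -y). The block is home when its datum face lies on this face, its x parallel to the fence's x.
- red_vial: glass vial with red cap, 21 mm wide, 46 mm high, loose; origin under its centre. Leave alone.
- blue_cup: blue bellows suction cup with brass stem, 25 mm wide, 30 mm high, loose; origin under its centre. Leave alone.
- eyepiece: black loupe, 36 mm wide, 32 mm high, loose; origin under its centre. Leave alone.
- fixture_a: fixed grey pin nest left of the work: a body 94 (its x) x 122 (its y) mm, 76 mm high, on a 94 x 166 x 2.5 mm foot plate; origin: centre of its underside
- fixture_b: fixed grey nest on the robot's side of the work: a body 124 (its x) x 100 (its y) mm, 84 mm high, on a 124 x 144 x 2.5 mm foot plate; origin: centre of its underside
- fixture_c: fixed grey long nest to the right of the fence: a body 142 (its x) x 288 (its y) mm, 101 mm high, on a 142 x 332 x 2.5 mm foot plate; origin: centre of its underside

How it is judged:
By the outcome, as a careful person would: the job done as asked, in the order asked, and still so for the second after the job is handed in, with the robot touching nothing.
It also fails if it takes over 72 s, if anything falls off the work surface, if the arm or the gripper's body presses on something with over 40 N, if the wrist force passes 120 N, or if a joint passes its speed limit or range.

## Robot

A 6-joint arm with a two-finger parallel gripper is mounted at the origin on a cart in front of the work surface, level with it; the furniture and walls round the work are solid. World frame = base frame: x ahead of the robot, y to its left, z up, the work surface at z = 0. Lengths are in mm, angles in rad, forces in N, time in s.
With the tool pointing down it reaches from about 300 to 775 mm from the base axis. Payload 14.6 kg.
Tool frame: the origin (TCP) lies at the very end of the fingers, on their centre line; the grasp point (between the pads) lies 19 mm behind it; z points along the fingers, y is the line along which they close (so a half turn about z gives the same grasp; the last joint's range is limited). The gripper opens to 94 mm and grips with 3 to 60 N. Pads are 16 mm wide; open, the fingers measure 119 mm over their backs; the gripper's body (75 mm by 177 mm) begins 78 mm behind the grasp point.
Start: joints at [-1.223, 0.3, 1.521, -0, 1.321, -0.067], TCP at [221.646, -503.351, 205.446] pointing down, gripper open.
Joint ranges: [-3.03, 3.03], [-0.79, 2.21], [0.23, 2.52], [-1.04, 4.18], [0, 3.07], [-2.55, 2.55]. Speed limits (rad/s): [2.22, 2.22, 2.57, 3.14, 3.14, 3.14].

## Interface

Orientations are given as [roll, pitch, yaw] about the fixed x, y, z axes, in that order (R = Rz(yaw) Ry(pitch) Rx(roll)).
In Python, from cell import manip, camera, get_calibration gives the robot as it stands.
- The arm moves only by the tool arm_command, never from a script. Its argument "targets" is a list of rows, each an object of numbers: "hand": the opening, from -1 (shut) to 1 (fully open), so that 0 is half open; "x", "y", "z": the shift along the tool's x, y, z in m; "yaw": the turn about the tool's z in rad. In form: [{"hand": .., "x": .., "y": .., "z": .., "yaw": ..}, ...]. A call has 1 to 10 rows; each row shifts and turns the commanded pose from where the row before left it, along the tool's axes as they then stand; what a row does not reach is not made up. A row lasts 1/10 s, in which the tool goes at most 50 mm and 8.59 degrees, less where a joint would pass 70% of its speed; a pose out of reach is approached as far as the arm can. A call is refused whole if a number of a shift passes 0.05 or a number of a turn 0.15, either way. A call with a gripper value outside its range is refused whole. The fingers move at their own pace and stop on an object; "newtons" is the grip in N (left out, the last holds). Time passes only in rows, so rows that do not move let the fingers close. It gives the time, the measured TCP pose, the force, the opening and the grip force at its end, in the units of the state.
- manip.read_state(): the state, without advancing time (a new reading comes with each control period).
- camera(name): name is "scene" or "side" or "wrist"; returns the picture (384x512x3 uint8, red, green, blue); there is no depth.
- get_calibration(name): a dict with "K" (3x3 intrinsics, pixels), "cam_to_world" (4x4, takes a point from camera to world coordinates). Camera axes: x right, y up, looking along -z (the intrinsics and any distortion apply to the point x, -y, -z); pixel columns grow to the right and rows downward; lengths in mm; the calibration is good to about 2 mm. A picture is of the moment at which its call begins: read the wrist's pose just before it. get_calibration takes no time and is no camera call; for the wrist camera it gives the pose at the moment of the call.
- manip.sign_off(): hands the job in; it is judged then, once.
The state is a dict: "clock": time; "joints": joint angles; "qd": joint speeds; "effort": joint torques, N m; "eef_pos": TCP position; "eef_rot": TCP orientation; "wrist_force": force on the tool from outside, world axes, zero at the start; "moment": the same for the moment, N m; "finger_gap": finger opening in mm; "finger_force": force on a finger pad.
Only numpy, scipy, OpenCV 4.12 (cv2) and the standard library are available. Lean on these libraries where they do the work, as an engineer would, in place of code of your own. Each camera call takes 0.05 s, during which the arm holds its last target. There are 200 camera calls.

## Working session

There is one attempt and no reset: what is moved stays moved. The work goes in short steps, Python scripts to look and compute and a tool call to move; the robot and the scene stay as the last step left them, time stands still between calls to the robot, and variables do not carry over. Pictures are saved under pics/ and viewed, at most 10 in all, crops included, and the job is handed in when it is done.

Besides the shell and the picture viewer there is one more tool, called after "Call:" by a JSON object that holds its "method" and its "body". arm_command: Moves the arm, as the interface text tells. Its arguments: {"type":"object","properties":{"targets":{"type":"array"},"newtons":{"type":"number"}},"required":["targets"]}

```bash
mkdir -p pics; ls; python3 - <<'E'
from cell import manip,camera,get_calibration
import cv2,numpy as np
for n in("scene","side"):
    cv2.imwrite(f"pics/{n}0.png",camera(n)[:,:,::-1]); c=get_calibration(n); print(n,{k:np.round(v,3).tolist() if not isinstance(v,str) else v for k,v in c.items()})
print(manip.read_state())
E
```

```text
pics
scene {'K': [[439.99, 0.0, 255.062], [0.0, 439.99, 193.314], [0.0, 0.0, 1.0]], 'cam_to_world': [[-0.64, 0.508, -0.576, 77.912], [-0.768, -0.42, 0.484, 362.234], [0.004, 0.752, 0.659, 673.938], [0.0, 0.0, 0.0, 1.0]]}
side {'K': [[431.853, 0.0, 255.985], [0.0, 431.853, 189.508], [0.0, 0.0, 1.0]], 'cam_to_world': [[0.324, 0.383, -0.865, -171.864], [-0.946, 0.134, -0.295, -410.272], [0.003, 0.914, 0.406, 432.878], [0.0, 0.0, 0.0, 1.0]]}
{'clock': 0.1, 'joints': array([-1.22257378e+00,  3.00380732e-01,  1.52150770e+00,  1.69297981e-05,
        1.32071915e+00, -6.66303713e-02]), 'qd': array([ 0.00014865, -0.00163036, -0.00225413, -0.00054845,  0.00058837,
        0.00108498]), 'effort': array([ 7.07568997e-04, -5.32645118e+01, -3.53287375e+01,  7.09506450e-02,
        2.34713947e-02, -7.29455860e-05]), 'eef_pos': array([ 221.58591745, -503.13064344,  204.96694718]), 'eef_rot': array([-3.14058107e+00, -8.39374108e-05,  4.14848677e-01]), 'wrist_force': array([-0.10146331, -0.09873013, -0.09959882]), 'moment': array([-0.02303616,  0.02400837,  0.03495725]), 'finger_force': 0.0, 'finger_gap': 94.0322169658882}
```

View pics/scene0.png

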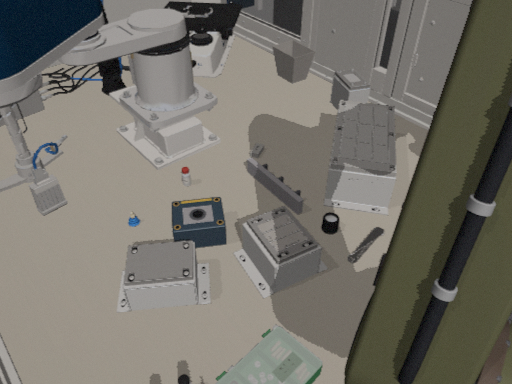

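View pics/side0.png

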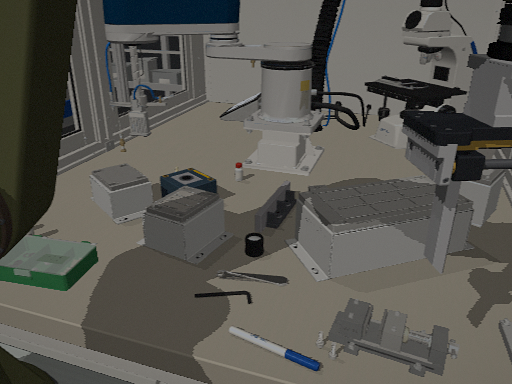

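The scene view shows the block at about (199,222) with its stripe on the upper edge (row ~203), and the fence at about (275,185). The vial is at (186,176), the cup at (133,219) and the loupe at (330,222). I'll zoom in.

```bash
cat > h.py <<'E'
from cell import manip,camera,get_calibration
import cv2,numpy as np
def ray(n,px,z,c=None):
    c=c or get_calibration(n); K=np.array(c["K"]);T=np.array(c["cam_to_world"])
    out=[]
    for u,v in px:
        d=np.array([(u-K[0,2])/K[0,0],-(v-K[1,2])/K[1,1],-1]); d=T[:3,:3]@d
        out.append((T[:3,3]+d*(z-T[2,3])/d[2])[:2])
    return np.array(out)
def proj(n,P,c=None):
    c=c or get_calibration(n); K=np.array(c["K"]);T=np.array(c["cam_to_world"])
    p=(np.atleast_2d(P)-T[:3,3])@T[:3,:3]
    return np.c_[K[0,2]+K[0,0]*p[:,0]/-p[:,2],K[1,2]-K[1,1]*p[:,1]/-p[:,2]]
E
python3 - <<'E'
import cv2
i=cv2.imread("pics/scene0.png")[135:310,115:345]
a=cv2.resize(i,None,fx=3.4,fy=3.4,interpolation=cv2.INTER_CUBIC)
cv2.imwrite("pics/z0.png",cv2.convertScaleAbs(a,alpha=1.3))
print(a.shape)
from h import get_calibration; print({k for k in get_calibration("scene")})
E
```

```text
(595, 782, 3)
{'cam_to_world', 'K'}
```

View pics/z0.png

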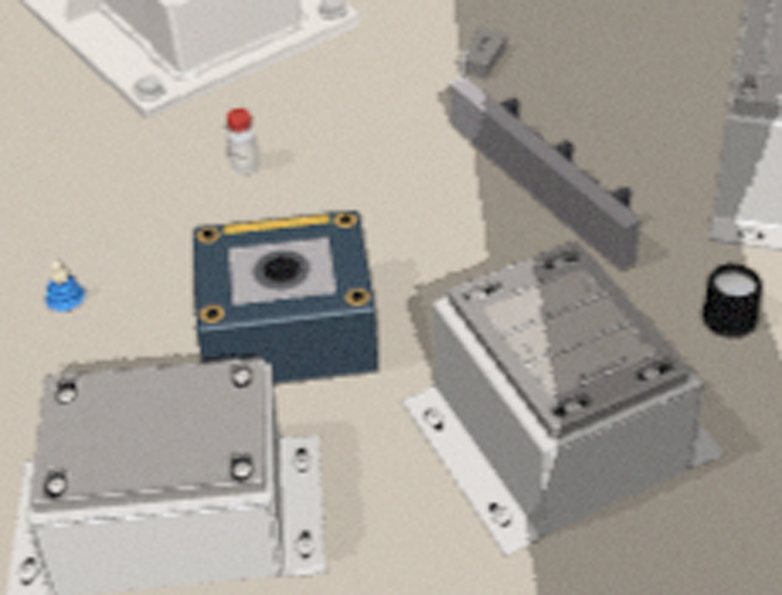

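```bash
python3 - <<'E'
from h import *
z=lambda L:[(u/3.4+115-.35,v/3.4+135-.35) for u,v in L]
b=ray("scene",z([(195,226),(358,211),(378,308),(200,325)]),56)
print("block",b.round(1).tolist(),np.linalg.norm(b-np.roll(b,-1,0),axis=1).round(1))
(cx,cy),_,_=r=cv2.minAreaRect(b.astype(np.float32)); print(r,b.mean(0))
f=ray("scene",z([(448,87),(637,233)]),40); print("fence top edge",f.round(1).tolist(),np.linalg.norm(f[1]-f[0]))
print("fence bottom",ray("scene",z([(449,121),(630,269)]),0).round(1).tolist())
for n,p,h in[("vial",(246,170),0),("cup",(65,303),0),("loupe",(732,325),0)]: print(n,ray("scene",z([p]),h).round(0))
print("B2? top",ray("scene",z([(50,372),(265,358),(272,492),(30,512)]),78).round(0).tolist())
print("C? top",ray("scene",z([(435,303),(578,240),(697,378),(555,442)]),78).round(0).tolist())
E
```

```text
block [[709.7, 58.0], [657.1, -27.3], [581.7, 14.0], [635.6, 100.5]] [100.2  86.  102.   85.4]
((645.6592407226562, 36.021175384521484), (104.63707733154297, 85.89794921875), 58.37323760986328) [646.00806743  36.33058499]
fence top edge [[737.6, -164.1], [543.9, -159.9]] 193.7647285250747
fence bottom [[746.9, -172.1], [551.4, -165.0]]
vial [[794. -28.]]
cup [[757. 132.]]
loupe [[ 475. -179.]]
B2? top [[637.0, 190.0], [572.0, 96.0], [495.0, 143.0], [560.0, 241.0]]
C? top [[547.0, -1.0], [534.0, -98.0], [414.0, -73.0], [429.0, 15.0]]
```

Measured from this crop:
- **Block:** centre about (646,36), yaw about 60°.
- **Fence:** face at y ≈ -163, x 545–740, yaw about -1.5°.

The sizes come out at 100×86 mm and 194 mm, close to the given ones. The plan has three pushes:
1. Push the +x face near datum_left.
2. Push the +y face near its +x end.
3. Push straight in towards the fence.

First I turn the tool to yaw 90° and shut the fingers.

Call:
{"method": "arm_command", "body": {"targets": [{"hand": -1, "x": 0, "y": 0, "z": 0, "yaw": -0.145}, {"hand": -1, "x": 0, "y": 0, "z": 0, "yaw": -0.145}, {"hand": -1, "x": 0, "y": 0, "z": 0, "yaw": -0.145}, {"hand": -1, "x": 0, "y": 0, "z": 0, "yaw": -0.145}, {"hand": -1, "x": 0, "y": 0, "z": 0, "yaw": -0.145}, {"hand": -1, "x": 0, "y": 0, "z": 0, "yaw": -0.145}, {"hand": -1, "x": 0, "y": 0, "z": 0, "yaw": -0.145}, {"hand": -1, "x": 0, "y": 0, "z": 0, "yaw": -0.141}], "newtons": 20}}

```text
clock: 0.9
eef_pos: [221.6, -503.2, 205.1]
eef_rot: [-3.141, -0.001, 1.577]
wrist_force: [0.4, -0.4, 0.7]
finger_gap: 33.5
finger_force: 0.0
```

Call:
{"method": "arm_command", "body": {"targets": [{"hand": -1, "x": 0.035, "y": 0.03, "z": 0, "yaw": 0}, {"hand": -1, "x": 0.035, "y": 0.03, "z": 0, "yaw": 0}, {"hand": -1, "x": 0.035, "y": 0.03, "z": 0, "yaw": 0}, {"hand": -1, "x": 0.035, "y": 0.03, "z": 0, "yaw": 0}, {"hand": -1, "x": 0.035, "y": 0.03, "z": 0, "yaw": 0}, {"hand": -1, "x": 0.035, "y": 0.03, "z": 0, "yaw": 0}, {"hand": -1, "x": 0.035, "y": 0.03, "z": 0, "yaw": 0}, {"hand": -1, "x": 0.035, "y": 0.03, "z": 0, "yaw": 0}, {"hand": -1, "x": 0.035, "y": 0.03, "z": 0, "yaw": 0}, {"hand": -1, "x": 0.035, "y": 0.03, "z": 0, "yaw": 0}]}}

```text
clock: 1.9
eef_pos: [522.5, -151.6, 205.3]
eef_rot: [-3.141, -0.0, 1.571]
wrist_force: [0.7, -0.9, 0.6]
finger_gap: 0.3
finger_force: 0.0
```

```bash
cat >> h.py <<'E'
from scipy.optimize import minimize
LOC=np.array([[52,-45,56],[-52,-45,56],[-52,45,56],[52,45,56]],float)
POSE0=np.array([645.8,36.2,np.radians(59.5)])
def pts(p,L=LOC):
    c,s=np.cos(p[2]),np.sin(p[2]); return np.c_[p[0]+c*L[:,0]-s*L[:,1],p[1]+s*L[:,0]+c*L[:,1],L[:,2]]
CAL=None
def patch(img,p,cal):
    H=cv2.getPerspectiveTransform(np.float32([[104,90],[0,90],[0,0],[104,0]]),np.float32(proj(None,pts(p),cal)))
    w=cv2.warpPerspective(img,H,(105,91),flags=cv2.INTER_LINEAR|cv2.WARP_INVERSE_MAP)
    return w[3:-3,3:-3].astype(float)
def find(img,guess,name="scene"):
    cal=get_calibration(name); ref=patch(cv2.GaussianBlur(cv2.imread("pics/scene0.png"),(0,0),.8),POSE0,cal)
    g=cv2.GaussianBlur(img,(0,0),.8)
    def f(v):
        p=np.array([v[0],v[1],v[2]/50]); w=patch(g,p,cal)
        a=ref-ref.mean((0,1));b=w-w.mean((0,1)); return -(a*b).sum()/np.sqrt((a*a).sum()*(b*b).sum())
    best=None
    for da in (-.25,0,.25):
      for dx in (-15,0,15):
        for dy in (-15,0,15):
          v=np.array([guess[0]+dx,guess[1]+dy,(guess[2]+da)*50]); e=f(v)
          if best is None or e<best[0]: best=(e,v)
    r=minimize(f,best[1],method="Nelder-Mead",options=dict(initial_simplex=best[1]+np.array([[0,0,0],[8,0,0],[0,8,0],[0,0,6]]),xatol=.05,fatol=1e-6))
    return np.array([r.x[0],r.x[1],r.x[2]/50]),-r.fun
def look(guess,save=None):
    i=camera("scene")[:,:,::-1].copy()
    p,q=find(i,[guess[0],guess[1],np.radians(guess[2])])
    if save: cv2.imwrite(f"pics/{save}.png",i)
    print("block",p[:2].round(1),"yaw",np.degrees(p[2]).round(1),"ncc",round(q,3))
    s=manip.read_state(); print("t",round(s["clock"],1),"tcp",s["eef_pos"].round(1),"yaw",round(np.degrees(s["eef_rot"][2]),1),"F",s["wrist_force"].round(1))
    return i,p
E
python3 -c "
from h import *
print(find(cv2.imread('pics/scene0.png'),[652,30,1.1])); look([646,36,60],'s1')
print(proj('scene',pts(POSE0)))"
```

```text
(array([645.80048329,  36.19944723,   1.03847256]), np.float64(0.9999985320019695))
block [645.8  36.2] yaw 59.5 ncc 0.999
t 1.9 tcp [ 525.5 -147.2  205.1] yaw 90.2 F [2.1 4.1 0.3]
[[171.62337991 200.82204722]
 [221.2370155  195.6179305 ]
 [226.04099438 225.57870753]
 [172.61284107 231.64533866]]
```

Call:
{"method": "arm_command", "body": {"targets": [{"hand": -1, "x": 0.0355, "y": 0.027, "z": 0, "yaw": 0}, {"hand": -1, "x": 0.0355, "y": 0.027, "z": 0, "yaw": 0}, {"hand": -1, "x": 0.0355, "y": 0.027, "z": 0, "yaw": 0}, {"hand": -1, "x": 0.0355, "y": 0.027, "z": 0, "yaw": 0}, {"hand": -1, "x": 0.0355, "y": 0.027, "z": 0, "yaw": 0}, {"hand": -1, "x": 0.0355, "y": 0.027, "z": 0.03, "yaw": 0}, {"hand": -1, "x": 0.0355, "y": 0.027, "z": 0.03, "yaw": 0}, {"hand": -1, "x": 0, "y": 0, "z": 0.04, "yaw": 0}, {"hand": -1, "x": 0, "y": 0, "z": 0.04, "yaw": 0}, {"hand": -1, "x": 0, "y": 0, "z": 0, "yaw": 0}]}}

```text
clock: 2.95
eef_pos: [703.8, 90.1, 62.8]
eef_rot: [-3.131, 0.001, 1.571]
wrist_force: [-0.5, -0.9, -0.2]
finger_gap: 0.4
finger_force: 0.0
```

```bash
python3 -c "
from h import *
look([646,36,60],'s2')"
```

```text
block [641.   39.5] yaw 54.9 ncc 0.126
t 3.0 tcp [705.5  90.   67.2] yaw 90.0 F [-0.4  0.1  0.4]
```

View pics/s2.png

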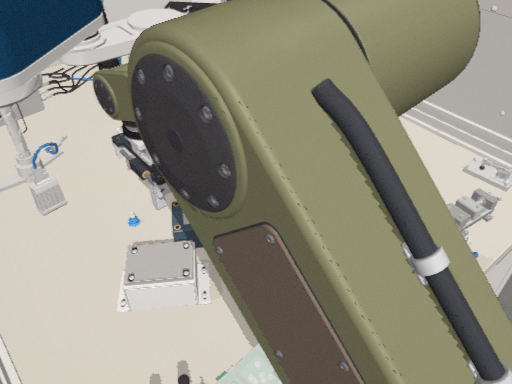

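The arm hides the block at (199,222) in the scene camera, so I'll track with the side camera as well. Next I shift clear and lower.

Call:
{"method": "arm_command", "body": {"targets": [{"hand": -1, "x": 0.008, "y": 0.008, "z": 0, "yaw": 0}, {"hand": -1, "x": 0, "y": 0, "z": 0.025, "yaw": 0}, {"hand": -1, "x": 0, "y": 0, "z": 0.025, "yaw": 0}, {"hand": -1, "x": 0, "y": 0, "z": 0, "yaw": 0}]}}

```text
clock: 3.4
eef_pos: [714.3, 97.9, 19.1]
eef_rot: [-3.139, 0.0, 1.571]
wrist_force: [0.9, -0.9, 0.5]
finger_gap: 0.6
finger_force: 0.0
```

```bash
python3 - <<'E'
s=open('h.py').read()
s=s.replace('pics/scene0.png"),(0,0),.8),POSE0,cal)','pics/%s0.png"%name),(0,0),.8),POSE0,cal)')
s=s.replace('def look(guess,save=None):\n    i=camera("scene")','def look(guess,save=None,name="scene"):\n    i=camera(name)').replace('np.radians(guess[2])])\n','np.radians(guess[2])],name)\n')
open('h.py','w').write(s)
E
python3 -c "
from h import *
look([646,36,60],'d3','side')
i=cv2.imread('pics/side0.png')
for u,v in proj('side',pts(POSE0)): cv2.circle(i,(int(u*1),int(v*1)),1,(0,0,255),-1)
j=cv2.imread('pics/d3.png')
cv2.imwrite('pics/d3c.png',cv2.resize(np.hstack([i[140:240,80:220],j[140:240,80:220]]),None,fx=2.8,fy=2.8))"
```

```text
block [644.9  35. ] yaw 60.5 ncc 0.945
t 3.5 tcp [715.2  97.9  21.1] yaw 90.0 F [ 0.5 -0.5  0.8]
```

View pics/d3c.png

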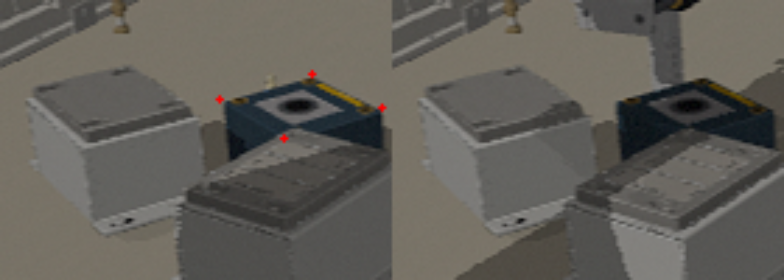

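The side view shows the finger standing behind the datum_left corner with the block unmoved. Starting push 1.

Call:
{"method": "arm_command", "body": {"targets": [{"hand": -1, "x": -0.006, "y": -0.001, "z": 0, "yaw": 0}, {"hand": -1, "x": -0.006, "y": -0.001, "z": 0, "yaw": 0}, {"hand": -1, "x": -0.006, "y": -0.001, "z": 0, "yaw": 0}, {"hand": -1, "x": -0.006, "y": -0.001, "z": 0, "yaw": 0}, {"hand": -1, "x": -0.004, "y": -0.001, "z": 0, "yaw": 0}, {"hand": -1, "x": -0.004, "y": -0.001, "z": 0, "yaw": 0}, {"hand": -1, "x": -0.004, "y": -0.001, "z": 0, "yaw": 0}, {"hand": -1, "x": -0.004, "y": -0.001, "z": 0, "yaw": 0}, {"hand": -1, "x": -0.004, "y": -0.001, "z": 0, "yaw": 0}, {"hand": -1, "x": -0.004, "y": -0.001, "z": 0, "yaw": 0}]}}

```text
clock: 4.45
eef_pos: [705.8, 50.3, 20.9]
eef_rot: [3.138, -0.001, 1.571]
wrist_force: [3.6, 4.1, 2.2]
finger_gap: 0.2
finger_force: 3.1
```

```bash
python3 -c "
from h import *
look([640,25,52],'d4','side')"
```

```text
block [634.3  22.6] yaw 46.6 ncc 0.872
t 4.5 tcp [705.7  49.7  20.9] yaw 90.0 F [3.2 4.1 3.2]
```

Call:
{"method": "arm_command", "body": {"targets": [{"hand": -1, "x": -0.004, "y": -0.0015, "z": 0, "yaw": 0}, {"hand": -1, "x": -0.004, "y": -0.0015, "z": 0, "yaw": 0}, {"hand": -1, "x": -0.004, "y": -0.0015, "z": 0, "yaw": 0}, {"hand": -1, "x": 0.02, "y": 0.01, "z": 0, "yaw": 0}, {"hand": -1, "x": 0.01, "y": 0, "z": -0.04, "yaw": 0}, {"hand": -1, "x": 0.01, "y": 0, "z": -0.035, "yaw": 0}, {"hand": -1, "x": 0, "y": 0, "z": 0, "yaw": 0}]}}

```text
clock: 5.2
eef_pos: [712.5, 79.2, 100.8]
eef_rot: [3.133, -0.001, 1.572]
wrist_force: [0.1, 0.6, 0.5]
finger_gap: 0.4
finger_force: 0.0
```

```bash
python3 -c "
from h import *
i,p=look([630,17,42],'d5','side'); print(pts(p).round(1).tolist())"
```

```text
block [628.4  17.6] yaw 39.0 ncc 0.838
t 5.2 tcp [711.4  78.5  97.7] yaw 90.0 F [-0.3  0.4 -0.7]
[[697.1, 15.3, 56.0], [616.2, -50.1, 56.0], [559.6, 19.9, 56.0], [640.5, 85.3, 56.0]]
```

Call:
{"method": "arm_command", "body": {"targets": [{"hand": -1, "x": 0.012, "y": -0.025, "z": 0, "yaw": 0}, {"hand": -1, "x": 0.012, "y": -0.04, "z": 0, "yaw": 0}, {"hand": -1, "x": 0, "y": -0.04, "z": 0, "yaw": 0}, {"hand": -1, "x": 0, "y": 0, "z": 0, "yaw": 0}, {"hand": -1, "x": 0, "y": 0, "z": 0.04, "yaw": 0}, {"hand": -1, "x": 0, "y": 0, "z": 0.038, "yaw": 0}, {"hand": -1, "x": 0, "y": 0, "z": 0, "yaw": 0}]}}

```text
clock: 5.95
eef_pos: [603.8, 101.1, 11.7]
eef_rot: [-3.136, 0.001, 1.57]
wrist_force: [0.0, 0.0, -0.2]
finger_gap: 0.6
finger_force: 0.1
```

```bash
python3 -c "
from h import *
look([628,17,39],'d6','side')"
```

```text
block [628.   17.8] yaw 39.0 ncc 0.857
t 6.0 tcp [604.5 101.4  14. ] yaw 90.0 F [ 0.6 -0.   0.5]
```

Call:
{"method": "arm_command", "body": {"targets": [{"hand": -1, "x": -0.006, "y": 0.007, "z": -0.004, "yaw": 0}, {"hand": -1, "x": -0.006, "y": 0.007, "z": 0, "yaw": 0}, {"hand": -1, "x": -0.0034, "y": 0.0043, "z": 0, "yaw": 0}, {"hand": -1, "x": -0.0034, "y": 0.0043, "z": 0, "yaw": 0}, {"hand": -1, "x": -0.0034, "y": 0.0043, "z": 0, "yaw": 0}, {"hand": -1, "x": -0.0034, "y": 0.0043, "z": 0, "yaw": 0}, {"hand": -1, "x": -0.0034, "y": 0.0043, "z": 0, "yaw": 0}, {"hand": -1, "x": -0.0034, "y": 0.0043, "z": 0, "yaw": 0}, {"hand": -1, "x": -0.0034, "y": 0.0043, "z": 0, "yaw": 0}]}}

```text
clock: 6.9
eef_pos: [650.4, 66.9, 22.0]
eef_rot: [3.14, -0.001, 1.571]
wrist_force: [-3.2, 7.2, 5.8]
finger_gap: 0.4
finger_force: 3.8
```

```bash
python3 -c "
from h import *
look([637,0,25],'d7','side')"
```

```text
block [635.9   0.8] yaw 18.2 ncc 0.831
t 7.0 tcp [650.9  66.3  22.1] yaw 90.0 F [-1.3  5.2  4.2]
```

Call:
{"method": "arm_command", "body": {"targets": [{"hand": -1, "x": -0.0045, "y": 0.003, "z": 0, "yaw": 0}, {"hand": -1, "x": -0.0045, "y": 0.003, "z": 0, "yaw": 0}, {"hand": -1, "x": -0.0045, "y": 0.003, "z": 0, "yaw": 0}, {"hand": -1, "x": -0.0045, "y": 0.003, "z": 0, "yaw": 0}, {"hand": -1, "x": -0.003, "y": 0.001, "z": 0, "yaw": 0}, {"hand": -1, "x": 0, "y": 0, "z": 0, "yaw": 0}]}}

```text
clock: 7.55
eef_pos: [663.9, 45.4, 22.0]
eef_rot: [3.139, -0.001, 1.571]
wrist_force: [2.0, 3.6, 2.9]
finger_gap: 0.6
finger_force: 1.6
```

```bash
python3 -c "
from h import *
look([640,-12,5],'d8','side')"
```

```text
block [637.4 -13. ] yaw 4.3 ncc 0.785
t 7.6 tcp [663.7  45.3  21.9] yaw 90.0 F [2.1 4.1 2.3]
```

Call:
{"method": "arm_command", "body": {"targets": [{"hand": -1, "x": 0.01, "y": 0, "z": 0, "yaw": 0}, {"hand": 0, "x": 0.005, "y": -0.014, "z": 0, "yaw": 0}, {"hand": 0, "x": 0, "y": -0.013, "z": 0, "yaw": 0}, {"hand": 0, "x": 0, "y": 0, "z": 0, "yaw": 0}]}}

```text
clock: 8.0
eef_pos: [634.6, 60.8, 20.6]
eef_rot: [-3.141, 0.0, 1.571]
wrist_force: [0.3, -0.2, 0.2]
finger_gap: 21.1
finger_force: 0.0
```

```bash
python3 - <<'E'
from h import *
look([637,-13,4],'d9','side')
from scipy.ndimage import map_coordinates as mc
for name in("scene","side"):
    g=cv2.GaussianBlur(cv2.cvtColor(cv2.imread(f"pics/{name}0.png"),cv2.COLOR_BGR2GRAY),(0,0),.7).astype(float)
    # edge samples: x along the fence, scan in y (world) at z=40 and z=0
    for z in(40,0):
        ys=np.arange(-185,-145,.5); P=[]
        for x in range(565,731,5):
            uv=proj(name,np.c_[np.full(len(ys),x),ys,np.full(len(ys),z)])
            d=np.gradient(mc(g,[uv[:,1],uv[:,0]],order=1)); k=np.argsort(-abs(d))[:1][0]
            P.append((x,ys[k],d[k]))
        P=np.array(P); print(name,z,[(int(a),float(b),round(float(c),1)) for a,b,c in P[::3]])
E
```

```text
block [637.7 -13.6] yaw 3.8 ncc 0.791
t 8.1 tcp [635.5  60.7  20.9] yaw 90.0 F [-0.2  0.1  0.6]
scene 40 [(565, -177.0, -3.0), (580, -172.5, 3.3), (595, -177.0, -2.2), (610, -160.5, -2.2), (625, -182.0, -3.8), (640, -176.0, 2.4), (655, -179.5, -2.1), (670, -164.0, -2.0), (685, -185.0, -4.1), (700, -179.5, 2.1), (715, -166.5, -3.2), (730, -149.5, 3.6)]
scene 0 [(565, -158.0, 2.5), (580, -160.0, 3.0), (595, -161.5, 2.5), (610, -160.5, 2.5), (625, -163.0, 2.8), (640, -162.5, 2.8), (655, -164.5, 2.6), (670, -165.0, 2.7), (685, -147.0, 3.2), (700, -157.0, 2.9), (715, -166.5, 5.5), (730, -168.5, 4.4)]
side 40 [(565, -182.0, 3.1), (580, -156.0, 2.9), (595, -163.0, 4.3), (610, -165.0, 4.3), (625, -164.5, 3.8), (640, -165.0, 3.8), (655, -167.0, 4.1), (670, -167.5, 4.0), (685, -167.5, 3.8), (700, -169.5, 3.2), (715, -184.0, 2.2), (730, -183.5, 2.6)]
side 0 [(565, -154.0, 1.4), (580, -148.5, 1.6), (595, -171.0, 2.9), (610, -167.5, 3.1), (625, -163.5, 3.1), (640, -159.0, 2.8), (655, -173.5, 2.9), (670, -173.0, 2.9), (685, -168.5, 3.2), (700, -164.0, 2.9), (715, -176.0, 2.6), (730, -175.0, 2.7)]
```

The fence fits at yaw about -3.5° with its face at y ≈ -163.5 for x = 640; both cameras agree. I turn the tool to match and push with two open fingertips.

Call:
{"method": "arm_command", "body": {"targets": [{"hand": 0, "x": -0.006, "y": 0.002, "z": 0, "yaw": 0.061}, {"hand": 0, "x": -0.007, "y": 0, "z": 0, "yaw": 0}, {"hand": 0, "x": -0.005, "y": 0, "z": 0, "yaw": 0}, {"hand": 0, "x": -0.004, "y": 0, "z": 0, "yaw": 0}, {"hand": 0, "x": -0.005, "y": 0, "z": 0, "yaw": 0}, {"hand": 0, "x": -0.005, "y": 0, "z": 0, "yaw": 0}, {"hand": 0, "x": -0.005, "y": 0, "z": 0, "yaw": 0}, {"hand": 0, "x": -0.005, "y": 0, "z": 0, "yaw": 0}, {"hand": 0, "x": -0.005, "y": 0, "z": 0, "yaw": 0}, {"hand": 0, "x": -0.005, "y": 0, "z": 0, "yaw": 0}]}}

```text
clock: 9.05
eef_pos: [634.9, 8.8, 20.8]
eef_rot: [3.141, -0.001, 1.511]
wrist_force: [-0.5, 6.7, 1.0]
finger_gap: 46.9
finger_force: 3.2
```

```bash
python3 -c "
from h import *
look([637,-45,-3],'d10','side')
i=camera('wrist')[:,:,::-1]; cv2.imwrite('pics/w10.png',i)"
```

```text
block [633.4 -47.9] yaw -1.8 ncc 0.767
t 9.1 tcp [634.9   8.   20.8] yaw 86.6 F [1.2 2.9 0.7]
```

View pics/w10.png

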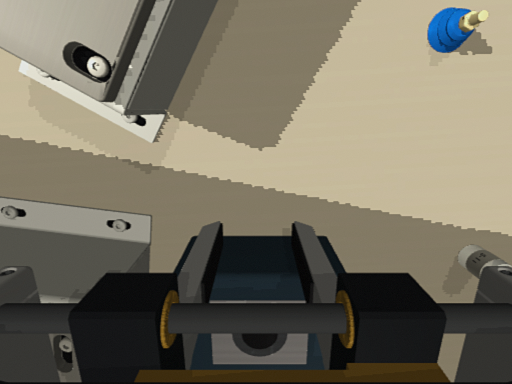

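The wrist view shows both fingertips on the block's back face, symmetric about it. The cup at (455,28) is untouched. Continuing the push.

Call:
{"method": "arm_command", "body": {"targets": [{"hand": 0, "x": -0.005, "y": 0, "z": 0, "yaw": 0}, {"hand": 0, "x": -0.006, "y": 0, "z": 0, "yaw": 0}, {"hand": 0, "x": -0.006, "y": 0, "z": 0, "yaw": 0}, {"hand": 0, "x": -0.006, "y": 0, "z": 0, "yaw": 0}, {"hand": 0, "x": -0.006, "y": 0, "z": 0, "yaw": 0}, {"hand": 0, "x": -0.006, "y": 0, "z": 0, "yaw": 0}, {"hand": 0, "x": -0.006, "y": 0, "z": 0, "yaw": 0}, {"hand": 0, "x": -0.005, "y": 0, "z": 0, "yaw": 0}, {"hand": 0, "x": -0.005, "y": 0, "z": 0, "yaw": 0}, {"hand": 0, "x": -0.004, "y": 0, "z": 0, "yaw": 0}]}}

```text
clock: 10.15
eef_pos: [631.5, -46.0, 20.7]
eef_rot: [3.141, -0.001, 1.511]
wrist_force: [1.0, 6.8, 0.2]
finger_gap: 46.8
finger_force: 3.5
```

```bash
python3 -c "
from h import *
look([633,-100,-2],'d11','side')
i=camera('scene')[:,:,::-1]; cv2.imwrite('pics/s11.png',i)
j=cv2.imread('pics/d11.png')[140:280,200:340]
cv2.imwrite('pics/z11.png',cv2.convertScaleAbs(cv2.resize(j,None,fx=4.2,fy=4.2,interpolation=cv2.INTER_CUBIC),alpha=1.7))"
```

```text
block [ 629.5 -102.2] yaw -2.9 ncc 0.809
t 10.2 tcp [631.4 -46.6  20.7] yaw 86.5 F [1.3 4.5 1.7]
```

View pics/z11.png

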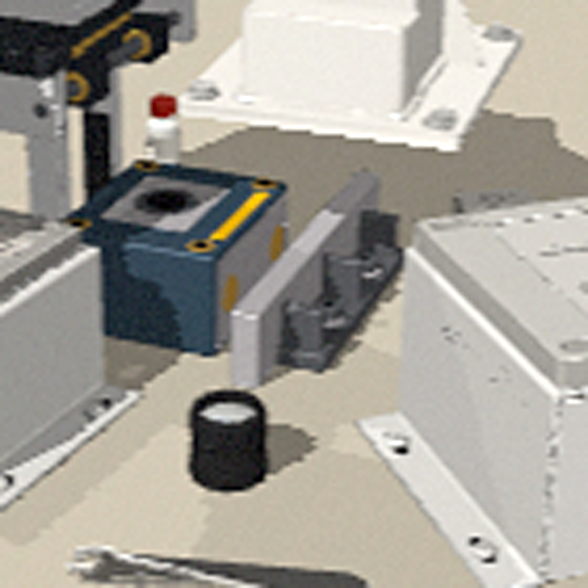

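The side view shows the block's bright face, with its brass pads at (230,293) and (277,243), facing the fence across a narrow, even gap. I'll measure that gap before going on.

```bash
python3 - <<'E'
from h import *
z=lambda L:[(u/4.2+200-.4,v/4.2+140-.4) for u,v in L]
b=ray("side",z([(215,252),(287,185)]),56); f=ray("side",z([(233,313),(359,176)]),40)
print("block datum edge",b.round(1).tolist(),"fence",f.round(1).tolist())
a=lambda p:np.degrees(np.arctan2(*(p[1]-p[0])[::-1])); d=f[1]-f[0];L=np.linalg.norm(d);n=np.array([-d[1],d[0]])/L
print(a(b),a(f),L,"gap",(b-f[0])@n,"along",(b-f[0])@d/L)
g=cv2.GaussianBlur(cv2.cvtColor(cv2.imread("pics/d11.png"),cv2.COLOR_BGR2GRAY),(0,0),.7).astype(float)
from scipy.ndimage import map_coordinates as mc
for nm,zz,xs,ys in(("fence",40,range(560,735,8),np.arange(-178,-152,.4)),("block",56,range(588,676,6),np.arange(-160,-134,.4))):
    P=[]
    for x in xs:
        uv=proj("side",np.c_[np.full(len(ys),x),ys,np.full(len(ys),zz)]); d=np.gradient(mc(g,[uv[:,1],uv[:,0]],order=1)); k=abs(d).argmax(); P.append((x,round(float(ys[k]),1)))
    P=np.array(P); c=cv2.fitLine(P.astype(np.float32),cv2.DIST_HUBER,0,.5,.01).ravel(); print(nm,np.degrees(np.arctan(c[1]/c[0])).round(2),"y@630",(c[3]+(630-c[2])*c[1]/c[0]).round(1),P.tolist())
E
```

```text
block datum edge [[580.3, -143.0], [670.9, -151.2]] fence [[551.3, -162.2], [732.1, -174.3]]
-5.19398690589514 -3.8154312904471235 181.22030105022483 gap [21.14600339 18.95588942] along [ 27.62171891 118.63006866]
fence -2.44 y@630 -166.1 [[560.0, -174.4], [568.0, -162.0], [576.0, -176.4], [584.0, -162.4], [592.0, -163.2], [600.0, -176.8], [608.0, -177.2], [616.0, -164.8], [624.0, -164.8], [632.0, -164.4], [640.0, -178.0], [648.0, -178.0], [656.0, -178.0], [664.0, -167.2], [672.0, -167.2], [680.0, -167.2], [688.0, -165.6], [696.0, -167.6], [704.0, -170.4], [712.0, -169.6], [720.0, -169.6], [728.0, -171.6]]
block -10.32 y@630 -143.3 [[588.0, -135.6], [594.0, -134.4], [600.0, -142.8], [606.0, -142.8], [612.0, -135.2], [618.0, -136.4], [624.0, -144.4], [630.0, -144.4], [636.0, -144.8], [642.0, -145.2], [648.0, -137.6], [654.0, -137.6], [660.0, -153.2], [666.0, -151.2], [672.0, -150.4]]
```

The gap is about 19–20 mm and square to within about 1°. I take it 4 mm closer, to about 15 mm, and pause there.

Call:
{"method": "arm_command", "body": {"targets": [{"hand": 0, "x": -0.002, "y": 0, "z": 0, "yaw": 0}, {"hand": 0, "x": -0.002, "y": 0, "z": 0, "yaw": 0}, {"hand": 0, "x": 0, "y": 0, "z": 0, "yaw": 0}, {"hand": 0, "x": 0, "y": 0, "z": 0, "yaw": 0}, {"hand": 0, "x": 0, "y": 0, "z": 0, "yaw": 0}, {"hand": 0, "x": 0, "y": 0, "z": 0, "yaw": 0}, {"hand": 0, "x": 0, "y": 0, "z": 0, "yaw": 0}]}}

```text
clock: 10.95
eef_pos: [631.2, -50.1, 20.7]
eef_rot: [3.141, -0.0, 1.51]
wrist_force: [0.6, 5.9, 2.4]
finger_gap: 47.3
finger_force: 2.6
```

Call:
{"method": "arm_command", "body": {"targets": [{"hand": 0, "x": -0.002, "y": 0, "z": 0, "yaw": 0}, {"hand": 0, "x": -0.002, "y": 0, "z": 0, "yaw": 0}, {"hand": 0, "x": -0.002, "y": 0, "z": 0, "yaw": 0}, {"hand": 0, "x": -0.002, "y": 0, "z": 0, "yaw": 0}, {"hand": 0, "x": -0.002, "y": 0, "z": 0, "yaw": 0}, {"hand": 0, "x": -0.001, "y": 0, "z": 0, "yaw": 0}]}}

```text
clock: 11.55
eef_pos: [630.5, -60.9, 20.8]
eef_rot: [3.141, -0.001, 1.51]
wrist_force: [0.6, 7.8, 2.3]
finger_gap: 47.2
finger_force: 3.6
```

Call:
{"method": "arm_command", "body": {"targets": [{"hand": 0, "x": -0.001, "y": 0, "z": 0, "yaw": 0}, {"hand": 0, "x": -0.001, "y": 0, "z": 0, "yaw": 0}]}}

```text
clock: 11.75
eef_pos: [630.3, -62.4, 20.7]
eef_rot: [-3.141, -0.001, 1.51]
wrist_force: [-0.3, 14.6, 4.0]
finger_gap: 46.7
finger_force: 7.2
```

Force is rising, so the block has touched the fence. I back off, shut the fingers and seat it with one push at mid-face, so that it settles flat by itself.

Call:
{"method": "arm_command", "body": {"targets": [{"hand": 0, "x": 0.01, "y": 0, "z": 0, "yaw": 0}, {"hand": -1, "x": 0.004, "y": 0, "z": 0, "yaw": 0}, {"hand": -1, "x": 0, "y": 0, "z": 0, "yaw": 0}, {"hand": -1, "x": 0, "y": 0, "z": 0, "yaw": 0}, {"hand": -1, "x": 0, "y": 0, "z": 0, "yaw": 0}, {"hand": -1, "x": 0, "y": 0, "z": 0, "yaw": 0}, {"hand": -1, "x": -0.005, "y": 0, "z": 0, "yaw": 0}, {"hand": -1, "x": -0.005, "y": 0, "z": 0, "yaw": 0}, {"hand": -1, "x": -0.003, "y": 0, "z": 0, "yaw": 0}, {"hand": -1, "x": -0.001, "y": 0, "z": 0, "yaw": 0}]}}

```text
clock: 12.75
eef_pos: [630.1, -62.5, 20.7]
eef_rot: [-3.141, -0.002, 1.51]
wrist_force: [-1.0, 14.3, 3.0]
finger_gap: 0.3
finger_force: 7.0
```

Call:
{"method": "arm_command", "body": {"targets": [{"hand": -1, "x": -0.001, "y": 0, "z": 0, "yaw": 0}, {"hand": -1, "x": 0, "y": 0, "z": 0, "yaw": 0}]}}

```text
clock: 12.95
eef_pos: [629.9, -62.6, 20.7]
eef_rot: [-3.14, -0.003, 1.51]
wrist_force: [-2.5, 13.6, 2.7]
finger_gap: 0.4
finger_force: 7.1
```

Call:
{"method": "arm_command", "body": {"targets": [{"hand": -1, "x": -0.001, "y": 0, "z": 0, "yaw": 0}, {"hand": -1, "x": -0.001, "y": 0, "z": 0, "yaw": 0}, {"hand": -1, "x": 0, "y": 0, "z": 0, "yaw": 0}]}}

```text
clock: 13.25
eef_pos: [629.9, -62.6, 20.7]
eef_rot: [-3.14, -0.005, 1.511]
wrist_force: [-1.9, 26.5, 4.7]
finger_gap: 0.6
finger_force: 13.4
```

Call:
{"method": "arm_command", "body": {"targets": [{"hand": -1, "x": 0.015, "y": 0, "z": 0, "yaw": 0}, {"hand": -1, "x": 0.02, "y": 0, "z": 0, "yaw": 0}, {"hand": -1, "x": 0.02, "y": 0, "z": -0.03, "yaw": 0}, {"hand": -1, "x": 0, "y": 0, "z": -0.045, "yaw": 0}, {"hand": -1, "x": 0, "y": 0, "z": -0.045, "yaw": 0}, {"hand": -1, "x": 0, "y": 0, "z": -0.045, "yaw": 0}, {"hand": -1, "x": 0, "y": 0, "z": 0, "yaw": 0}]}}

```text
clock: 13.95
eef_pos: [635.6, -11.7, 192.7]
eef_rot: [3.131, 0.0, 1.51]
wrist_force: [0.1, 0.6, -0.1]
finger_gap: 0.9
finger_force: 0.0
```

```bash
python3 -c "
from h import *
look([630,-120,-3],'d12','side'); i=camera('wrist')[:,:,::-1]
j=cv2.imread('pics/d12.png')[160:250,200:320]
a=cv2.convertScaleAbs(cv2.resize(j,None,fx=3.3,fy=3.3,interpolation=cv2.INTER_CUBIC),alpha=1.7)
b=cv2.resize(i,(396,297))
cv2.imwrite('pics/z12.png',np.vstack([a,b]))"
```

```text
block [ 628.6 -118.7] yaw -3.9 ncc 0.773
t 14.0 tcp [634.6 -11.7 188.8] yaw 86.5 F [-0.   0.7 -0.5]
```

View pics/z12.png

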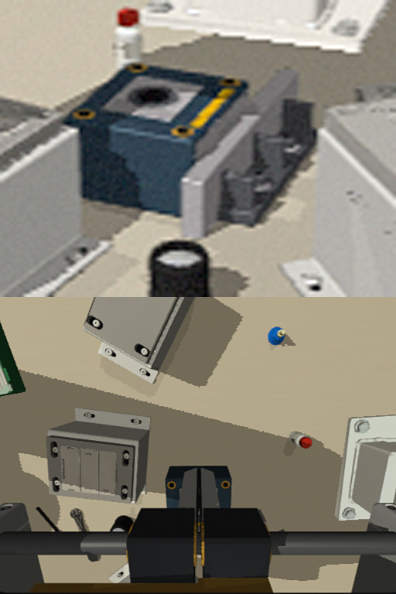

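The block now lies against the fence, within its ends, and the vial, cup and loupe stand where they were. As a check on flatness I press near each end of the back face and compare the contact positions.

Call:
{"method": "arm_command", "body": {"targets": [{"hand": -1, "x": 0, "y": 0.025, "z": 0.04, "yaw": 0}, {"hand": -1, "x": 0, "y": 0, "z": 0.045, "yaw": 0}, {"hand": -1, "x": 0, "y": 0, "z": 0.045, "yaw": 0}, {"hand": -1, "x": -0.02, "y": 0, "z": 0.035, "yaw": 0}, {"hand": -1, "x": -0.02, "y": 0, "z": 0, "yaw": 0}, {"hand": -1, "x": -0.007, "y": 0, "z": 0, "yaw": 0}, {"hand": -1, "x": -0.003, "y": 0, "z": 0, "yaw": 0}, {"hand": -1, "x": -0.002, "y": 0, "z": 0, "yaw": 0}, {"hand": -1, "x": -0.001, "y": 0, "z": 0, "yaw": 0}, {"hand": -1, "x": 0, "y": 0, "z": 0, "yaw": 0}]}}

```text
clock: 15.05
eef_pos: [655.3, -63.9, 20.7]
eef_rot: [3.141, -0.002, 1.511]
wrist_force: [1.4, 6.6, -4.2]
finger_gap: 0.3
finger_force: 3.3
```

Call:
{"method": "arm_command", "body": {"targets": [{"hand": -1, "x": -0.001, "y": 0, "z": 0, "yaw": 0}, {"hand": -1, "x": -0.001, "y": 0, "z": 0, "yaw": 0}, {"hand": -1, "x": 0, "y": 0, "z": 0, "yaw": 0}]}}

```text
clock: 15.35
eef_pos: [655.3, -64.0, 20.8]
eef_rot: [3.142, -0.004, 1.512]
wrist_force: [1.5, 18.5, -2.6]
finger_gap: 0.1
finger_force: 9.1
```

Call:
{"method": "arm_command", "body": {"targets": [{"hand": -1, "x": 0.012, "y": 0, "z": 0, "yaw": 0}, {"hand": -1, "x": 0, "y": -0.03, "z": 0, "yaw": 0}, {"hand": -1, "x": 0, "y": -0.025, "z": 0, "yaw": 0}, {"hand": -1, "x": 0, "y": 0, "z": 0, "yaw": 0}, {"hand": -1, "x": -0.005, "y": 0, "z": 0, "yaw": 0}, {"hand": -1, "x": -0.005, "y": 0, "z": 0, "yaw": 0}, {"hand": -1, "x": -0.002, "y": 0, "z": 0, "yaw": 0}, {"hand": -1, "x": 0, "y": 0, "z": 0, "yaw": 0}]}}

```text
clock: 16.15
eef_pos: [601.4, -61.1, 21.4]
eef_rot: [3.141, -0.005, 1.511]
wrist_force: [-1.3, 28.0, 8.7]
finger_gap: 0.8
finger_force: 14.2
```

All three presses were stiff, and the contacts lie on one line at about -3.1°, parallel to the fence, so the face is flat on it. Withdrawing.

Call:
{"method": "arm_command", "body": {"targets": [{"hand": -1, "x": 0.015, "y": 0.01, "z": 0, "yaw": 0}, {"hand": -1, "x": 0.03, "y": 0.01, "z": 0, "yaw": 0}, {"hand": -1, "x": 0, "y": 0, "z": -0.045, "yaw": 0}, {"hand": -1, "x": 0, "y": 0, "z": -0.045, "yaw": 0}, {"hand": -1, "x": 0, "y": 0, "z": -0.045, "yaw": 0}, {"hand": -1, "x": 0, "y": 0, "z": -0.045, "yaw": 0}, {"hand": -1, "x": 0, "y": 0, "z": 0, "yaw": 0}, {"hand": -1, "x": 0, "y": 0, "z": 0, "yaw": 0}]}}

```text
clock: 16.95
eef_pos: [623.6, -21.2, 201.2]
eef_rot: [3.14, 0.0, 1.51]
wrist_force: [0.7, -0.1, 0.0]
finger_gap: 0.4
finger_force: 0.0
```

```bash
python3 -c "
from h import *
look([629,-119,-3],'d13','side')
j=cv2.imread('pics/d13.png')[160:250,200:320]
cv2.imwrite('pics/z13.png',cv2.convertScaleAbs(cv2.resize(j,None,fx=6,fy=6,interpolation=cv2.INTER_CUBIC),alpha=1.7))"
```

```text
block [ 628.6 -118.9] yaw -3.9 ncc 0.786
t 17.0 tcp [623.  -21.1 199.7] yaw 86.5 F [-0.   0.3 -0.8]
```

View pics/z13.png

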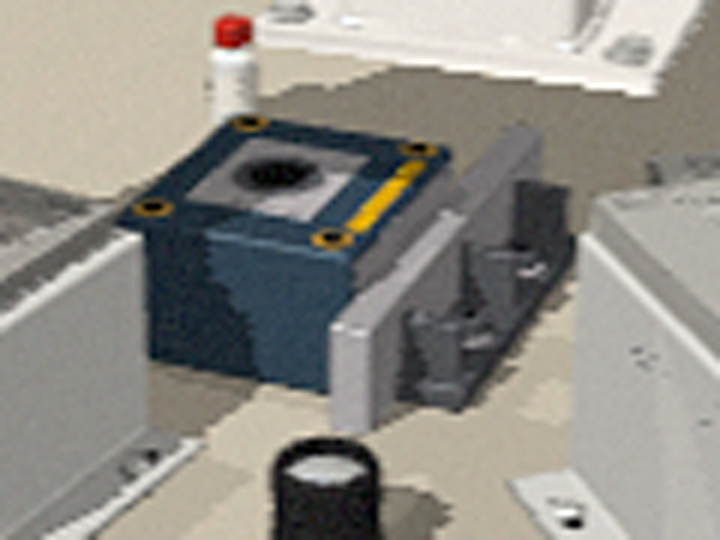

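The block's face lies along the fence, from about (350,290) to (450,180), inside both fence ends; the loupe and vial are in place. Handing in.

```bash
python3 -c "
from cell import manip
print(manip.sign_off())"
```

```text
the job is handed in; nothing more can be done
None
```

The die block was walked round with fingertip pushes, squared to the fence about 15 mm clear, then pushed home so its bright face lies flat on the fence within both ends; the vial, cup and loupe were left alone, and the job was handed in at about 17 s.

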